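Walk a power module round to face its docking rail

ROBOT

A 6-joint arm with a two-finger parallel gripper is mounted at the origin on the work surface. World frame = base frame: x ahead of the robot, y to its left, z up, the work surface at z = 0. Lengths are in mm, angles in rad, forces in N, time in s.
With the tool pointing down it reaches from about 325 to 875 mm from the base axis. Payload 4.4 kg.
Tool frame: the origin (TCP) lies on the mounting face of the last link; the fingertips stand 173 mm ahead of it and the grasp point (between the pads) lies 155 mm ahead of it; z points along the fingers, y is the direction in which the jaws open and shut (so a half turn about z gives the same grasp; the last joint's range is limited). The gripper opens to 85 mm and grips with 20 to 120 N. Pads are 22 mm wide; open, the fingers measure 114 mm over their backs; the gripper's body (76 mm by 85 mm) begins 54 mm behind the grasp point. The pads swing forward as they close: fully open they stand 13 mm farther back than shut.
Start: joints at [-0.15, 0.207, 1.542, -0, 1.393, -0.15], TCP at [575.003, -0.012, 404.682] pointing down, gripper open.
Joint ranges: [-2.73, 2.73], [-0.86, 2.22], [0.23, 2.46], [-1.11, 4.25], [0.08, 2.63], [-2.82, 2.82]. Speed limits (rad/s): [2.79, 2.79, 3.14, 3.14, 3.14, 3.14].

INTERFACE

Orientations are given as a rotation vector (axis times angle).
In Python, from workcell import env, imaging, close_job, spotter gives the robot as it stands.
- The arm moves only by the shell command python3 -m crank 'ROWS' [FORCE]. ROWS is JSON, a list of rows, each an object of numbers: "claw": the gripper command: -1 is fully open, 1 is shut, values between are in proportion; "x", "y", "z": the shift along the tool's x, y, z in cm; "wx", "wy", "wz": the turn, a rotation vector about the tool's x, y, z in degrees. In form: [{"claw": .., "x": .., "y": .., "z": .., "wx": .., "wy": .., "wz": ..}, ...]. A call has exactly 5 rows; each row shifts and turns the commanded pose from where the row before left it, along the tool's axes as they then stand; what a row does not reach is not made up. A row lasts 1/8 s, in which the tool goes at most 62.5 mm and 10.7 degrees, less where a joint would pass 70% of its speed; a pose out of reach is approached as far as the arm can. A call with a gripper value outside its range is refused whole. The fingers move at their own pace and stop on an object; FORCE is the grip in N (left out, the last holds). Time passes only in rows, so rows that do not move let the fingers close, or fill a call up. It gives the time, the measured TCP pose, the force and the opening at its end, in the units of the state.
- env.read_state(): the state, without advancing time (a new reading comes with each control period).
- imaging.camera(name): name is "scene" or "side" or "wrist"; returns a dict with "image" (384x512x3 uint8, blue, green, red), "z_map" (384x512 float32, mm along the optical axis (not along the pixel's ray), 0 where there is no reading), "K" (3x3 intrinsics, pixels), "dist" ([k1, k2, p1, p2, k3] as OpenCV has them; the pictures are not rectified), "R" (3x3) and "t" (3): a world point X has camera coordinates R X + t. Camera axes: x right, y down, z forward; pixel columns grow to the right and rows downward; lengths in mm; the calibration is good to about 2 mm. A picture is of the moment at which its call begins.
- close_job(): hands the job in, once; it reports no verdict.
Trained networks look in the newest picture that a camera, given by its name, has taken for a name from the list of things; names that differ only in an ending like _2 or _b are one class to them, and where a whole thing is asked for, a point or a joint stands for the part that bears it (a point fixed in the world has none). Each returns a list of dicts, best first, with "score" (0 to 1); they miss things now and then, are a little off and sometimes report something else, mostly with a low value. They report only what shows in the picture. A call takes as long as a camera call. They do not tell look-alikes from the thing itself.
- spotter.find_in(camera, thing): "centre" ([x, y, z] in mm, in world coordinates, good to about 4 mm: the middle of the surface that is visible of it).
- spotter.spot_point(camera, thing): "centre" ([x, y, z] in mm, in world coordinates, good to about 4 mm: a listed point, or the origin of a listed thing).
The state is a dict: "time_s": time; "qpos": joint angles; "joint_vel": joint speeds; "joint_efforts": joint torques, N m; "position": TCP position; "tcp_rot": TCP orientation; "force": force on the tool from outside, world axes, zero at the start; "wrist_torque": the same for the moment, N m; "finger_gap": finger opening in mm.
Only numpy, scipy, OpenCV 4.12 (cv2) and the standard library are available. Lean on these libraries where they do the work, as an engineer would, in place of code of your own. Each camera call takes 0.05 s, during which the arm holds its last target.

TASK

Without grasping or lifting it, turn the heavy blue power module round on the spot, nudging one corner and then the opposite one with the fingertips so that it stays about where it stands, until its contact side (orange stripe, brass pads) is square to the aluminium docking rail, keeping it clear of the rail while you turn it. Then push it up so that the contact side sits flush against the rail, with the module between the two yellow marks, and take the fingers away. Leave the screwdriver, the jar and the tip cleaner where they are.

Things in the scene. Friction and masses are not known exactly. Their poses are not given: they have to be found in the camera images.
- module: Loose blue die-cast box 90 (its x) x 130 (y) x 60 mm high, 0.7-1.0 kg, slides under a 6-20 N push. Origin: centre of underside; z up. +x side = contact side (orange stripe on that top edge, brass pads low on that face). Starts turned 0.6-1.3 rad anticlockwise from above, origin 145-170 mm short of the rail's centre line. Not to be lifted.
- module_front (a point): Foot of the module's contact side: point at bench level in the middle of the +x face, 45 mm along x from the module's origin; axes as the module's.
- rail: Aluminium bar fixed on the bench beyond the module, 20 (its x) x 320 (y) x 25 mm high. Origin: centre of underside. Its -x face meets the module. Docked: module's x axis parallel to the rail's x axis, same way. Two yellow marks (10 mm wide) cross it 90 mm either side of its centre (inner edges 170 mm apart).
- rail_dock (a point): Point at bench level in the middle of the rail's -x face (10 mm from the rail's origin); axes as the rail's: x points away from the module into the rail, y along it. The middle of the docked module's contact side belongs here.
- screwdriver: Bystander: red-handled screwdriver 200 mm long lying on the bench, about 230 mm to the rail's +y side of the module; origin at the underside, x along the tool.
- jar: Bystander: amber jar with black lid, 48 mm across and 60 mm high, about 230 mm to the rail's -y side; origin: centre of its underside.
- cleaner: Bystander: black soldering-tip cleaner with brass wool on top, 60 by 55 mm and 42 mm high, about 240 mm to the rail's -y side and nearer the robot than the jar; origin: centre of its underside.
Mind the look-alikes: they are no part of the job. Of the things that look like the module, the middle-sized one is meant.

How it is judged (in metres and radians):
On the way:
1. The module has been turned to within 0.15 rad of square to the rail while its contact side is still more than 10 mm from it and its middle is within 60 mm of where it started (angle between the x axis of module and the x axis of rail, either way round below 0.15 rad and x of module_front in the frame of rail_dock below -0.01 m and x of rail_dock in the frame of module above 0 m and distance of module from where it was at the start of the episode below 0.06 m), for 0.1 s.
At the end, for the whole second after the job is handed in: The module stands flat and still on the bench, contact side towards the rail: square within 0.05 rad, the middle of the contact side within 4 mm of the rail's face and within 22 mm of the middle of the yellow marks (angle between the x axis of module and the x axis of rail, either way round below 0.05 rad and x of module_front in the frame of rail_dock between -0.004 and 0.004 m and y of module_front in the frame of rail_dock between -0.022 and 0.022 m and height (world z) of module below 0.004 m and angle between module's own z axis and vertical below 0.03 rad and linear speed of module below 0.01 m/s and angular speed of module below 0.05 rad/s); the robot touches nothing.
It fails at once if The module is lifted or tipped (raised more than 10 mm or tilted more than 0.15 rad) (height (world z) of module above 0.01 m or angle between module's own z axis and vertical above 0.15 rad).
It fails at once if The module touches the rail while still turned by more than 0.3 rad (contact force between module and rail above 0.5 N and angle between the x axis of module and the x axis of rail, either way round above 0.3 rad).
It fails at once if The screwdriver is moved more than 15 mm (distance of screwdriver from where it was at the start of the episode above 0.015 m).
It fails at once if The jar is moved more than 15 mm (distance of jar from where it was at the start of the episode above 0.015 m).
It fails at once if The tip cleaner is moved more than 15 mm (distance of cleaner from where it was at the start of the episode above 0.015 m).
It also fails if it takes over 72 s, if anything falls off the work surface, if the arm or the gripper's body presses on something with over 40 N, if the wrist force passes 120 N, or if a joint passes its speed limit or range.

## Working session

There is one attempt and no reset: what is moved stays moved. The work goes in short steps, Python scripts to look and compute and a shell command to move; the robot and the scene stay as the last step left them, time stands still between calls to the robot, and variables do not carry over. Pictures are saved under pics/ and viewed, and the job is handed in when it is done.

```bash
ls; mkdir -p pics; python3 - <<'E'
from workcell import env, imaging, spotter
import cv2, numpy as np
print(env.read_state())
for c in ("scene","side"):
    d=imaging.camera(c); cv2.imwrite(f"pics/a_{c}.png",d["image"])
    print(c,d["K"].tolist(),d["dist"],d["R"].tolist(),d["t"])
    for th in ("module","rail","screwdriver","jar","cleaner"):
        print(th,[(np.round(r["centre"]).tolist(),round(r["score"],2)) for r in spotter.find_in(c,th)])
E
```

```text
pics
{'time_s': 0.0, 'qpos': array([-1.50475752e-01,  2.07398807e-01,  1.54302525e+00,  2.38351544e-06,
        1.39350783e+00, -1.50499118e-01]), 'joint_vel': array([ 6.72797221e-05, -4.68231580e-04,  2.71021287e-04,  1.32638808e-04,
       -7.60306130e-04, -1.19009458e-03]), 'joint_efforts': array([ 4.44781954e-04, -3.83034396e+01, -2.91594708e+01, -2.26178481e-04,
        1.06274080e-02,  5.83859855e-05]), 'position': array([5.74609655e+02, 6.21506114e-02, 4.03503528e+02]), 'tcp_rot': array([-2.22008274e+00, -2.22013368e+00,  2.17506641e-03]), 'force': array([-0.02833597, -0.01711814,  0.37682102]), 'wrist_torque': array([0.02807047, 0.00925471, 0.01437686]), 'finger_gap': 85.2375339383549}
scene [[498.4206869106753, 0.0, 253.84815426610646], [0.0, 498.4206869106753, 187.72697075564824], [0.0, 0.0, 1.0]] [-0.0304316  0.         0.         0.         0.       ] [[0.586408898383362, 0.810000904140592, -0.004810321011674351], [0.6851984178277806, -0.4992064994839216, -0.5303734524646911], [-0.432004319542199, 0.30771968764515695, -0.8477504713843862]] [-284.27275322 -320.48522982 135
[... 234 characters left out ...]
[518.0, -248.0, 33.0], 0.67)]
side [[460.90485022267893, 0.0, 257.11294712504946], [0.0, 460.90485022267893, 195.34500394298792], [0.0, 0.0, 1.0]] [-0.12786481  0.          0.          0.          0.        ] [[-0.9613019970465144, -0.27536243596984067, -0.008602286390163718], [-0.17669111034025262, 0.6401917277010898, -0.7476194241121762], [0.21137341838819682, -0.7171680978960573, -0.6640716808892242]] [461.98659897  89.63804637 965.50954573]
module [([481.0, 56.0, 58.0], 0.73), ([350.0, -142.0, 39.0], 0.71), ([270.0, 253.0, 86.0], 0.62)]
rail [([646.0, 76.0, 28.0], 0.59)]
screwdriver [([470.0, 257.0, 25.0], 0.72)]
jar [([628.0, -185.0, 39.0], 0.77)]
cleaner [([503.0, -234.0, 29.0], 0.59)]
```

View pics/a_scene.png

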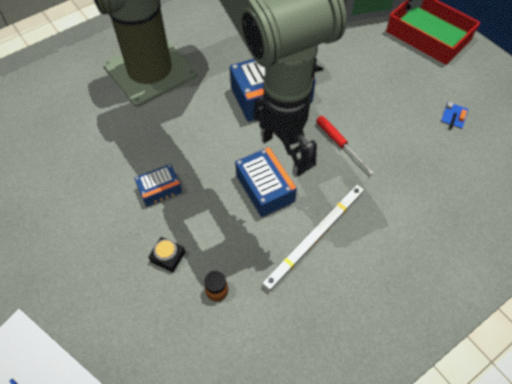

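View pics/a_side.png

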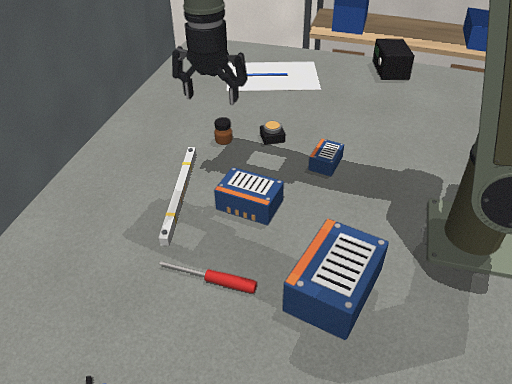

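The picture shows three look-alikes. In the scene view they are middle-sized (265,180), large (250,88) and small (158,185). In the side view they are (250,195), (335,275) and (326,156). The middle-sized one, about 155 mm short of the rail, is the target. I'll measure it and check it in a crop.

```bash
cat > h.py <<'E'
from workcell import env, imaging, spotter
import cv2, numpy as np
def cloud(d):
    z=d["z_map"]; h,w=z.shape
    u,v=np.meshgrid(np.arange(w),np.arange(h))
    p=cv2.undistortPoints(np.stack([u,v],-1).reshape(-1,1,2).astype(np.float32),d["K"],np.array(d["dist"])).reshape(h,w,2)
    c=np.dstack([p[...,0]*z,p[...,1]*z,z])
    X=(c-np.array(d["t"]))@np.array(d["R"])
    X[z==0]=np.nan
    return X
def fit(cam,c0=(505,25),rad=95,d=None):
    d=d or imaging.camera(cam); X=cloud(d); im=d["image"]
    hsv=cv2.cvtColor(im,cv2.COLOR_BGR2HSV)
    r=np.hypot(X[...,0]-c0[0],X[...,1]-c0[1])
    m=(r<rad)&(X[...,2]>53)&(X[...,2]<68)
    ok=((hsv[...,0]>95)&(hsv[...,0]<130)&(hsv[...,1]>90))
    org=m&(hsv[...,0]>5)&(hsv[...,0]<22)&(hsv[...,1]>140)
    P=X[m][:,:2].astype(np.float32)
    if len(P)<50: return None
    (cx,cy),(w,h),a=cv2.minAreaRect(P)
    o=X[org][:,:2]; oc=o.mean(0)
    # orange line direction
    th=np.deg2rad(a)
    cands=[th+k*np.pi/2 for k in range(4)]
    v=oc-np.array([cx,cy]); th=max(cands,key=lambda t:v@[np.cos(t),np.sin(t)])
    th=(th+np.pi)%(2*np.pi)-np.pi
    return dict(c=np.round([cx,cy],1),wh=np.round([w,h],1),th=round(th,3),n=len(P),z=round(float(np.nanmedian(X[m][:,2])),1),no=len(o)),d,X,m,org
def rail(cam,d,X):
    im=d["image"]; hsv=cv2.cvtColor(im,cv2.COLOR_BGR2HSV)
    m=(X[...,2]>18)&(X[...,2]<32)&(abs(X[...,0]-660)<70)&(abs(X[...,1]-30)<200)&(hsv[...,2]>120)
    n,l,s,_=cv2.connectedComponentsWithStats(m.astype(np.uint8)); k=1+np.argmax(s[1:,4]); m=l==k
    P=X[m][:,:2].astype(np.float32); (cx,cy),(w,h),a=cv2.minAreaRect(P)
    th=np.deg2rad(a); th=min([th+k*np.pi/2 for k in range(-4,4)],key=lambda t:abs(t)) if False else th
    q=P-P.mean(0); e=np.linalg.svd(q,full_matrices=False)[2][0]; e=e if e[1]>0 else -e
    return dict(c=np.round([cx,cy],1),mean=np.round(P.mean(0),1),wh=np.round([w,h],1),ydir=e.round(3),th=round(float(np.arctan2(-e[0],e[1])),3),z=round(float(np.nanmedian(X[m][:,2])),1),n=len(P))
E
python3 - <<'E'
from h import *
for c in ("scene","side"):
    f,d,X,m,o=fit(c); print(c,f); print(rail(c,d,X))
    im=d["image"]; ys,xs=np.where(m); y,x=int(ys.mean()),int(xs.mean())
    cv2.imwrite(f"pics/crop_{c}.png",cv2.resize(im[max(0,y-80):y+80,max(0,x-100):x+100],None,fx=3,fy=3))
    # other modules
    for c0,r in (((361,-160),60),((260,190),120)):
        rr=np.hypot(X[...,0]-c0[0],X[...,1]-c0[1]); mm=(rr<r)&(X[...,2]>20); P=X[mm]
        print(c0,P.min(0).round(),P.max(0).round())
    for n in ("module","module_front","rail_dock","rail","screwdriver","jar","cleaner"):
        print(n,[(np.round(r["centre"]).tolist(),round(r["score"],2)) for r in spotter.spot_point(c,n)])
E
```

```text
scene {'c': array([489.5,  26.5]), 'wh': array([ 90.2, 130.6]), 'th': np.float64(1.427), 'n': 2019, 'z': 60.3, 'no': 197}
{'c': array([656.6,  38.5]), 'mean': array([659.2,  27.9], dtype=float32), 'wh': array([ 21.2, 320.3]), 'ydir': array([-0.198,  0.98 ], dtype=float32), 'th': 0.2, 'z': 24.6, 'n': 1329}
(361, -160) [ 314. -219.   20.] [ 387. -124.   48.]
(260, 190) [185. 106.  20.] [314. 206.  93.]
module [([350.0, -171.0, 7.0], 0.89), ([268.0, 213.0, -2.0], 0.82), ([493.0, 23.0, -2.0], 0.72)]
module_front [([383.0, -174.0, 3.0], 0.92)]
rail_dock [([652.0, 32.0, -5.0], 0.92), ([512.0, 255.0, -0.0], 0.41)]
rail [([659.0, 42.0, -0.0], 0.97)]
screwdriver [([512.0, 254.0, 0.0], 0.63)]
jar [([634.0, -206.0, 0.0], 0.68)]
cleaner [([505.0, -245.0, 2.0], 0.93)]
side {'c': array([489.6,  29.7]), 'wh': array([ 94.4, 130.9]), 'th': np.float64(1.433), 'n': 1670, 'z': 59.8, 'no': 217}
{'c': array([658.,  40.]), 'mean': array([653.5,  60.5], dtype=float32), 'wh': array([ 20.6, 323.2]), 'ydir': array([-0.196,  0.981], dtype=float32), 'th': 0.197, 'z': 24.1, 'n': 764}
(361, -160) [ 314. -219.   20.] [ 389. -119.   45.]
(260, 190) [140. 112.  20.] [347. 310. 552.]
module [([352.0, -170.0, -1.0], 0.6), ([488.0, 27.0, -1.0], 0.59), ([271.0, 213.0, -0.0], 0.56)]
module_front [([378.0, -180.0, 3.0], 0.92), ([498.0, 70.0, -1.0], 0.63), ([506.0, -249.0, -4.0], 0.55)]
rail_dock [([652.0, 38.0, 0.0], 0.89), ([490.0, 27.0, -1.0], 0.58)]
rail [([658.0, 41.0, 3.0], 0.9)]
screwdriver [([512.0, 249.0, 1.0], 0.63)]
jar [([635.0, -201.0, -0.0], 0.7)]
cleaner [([508.0, -249.0, -3.0], 0.78)]
```

View pics/crop_side.png

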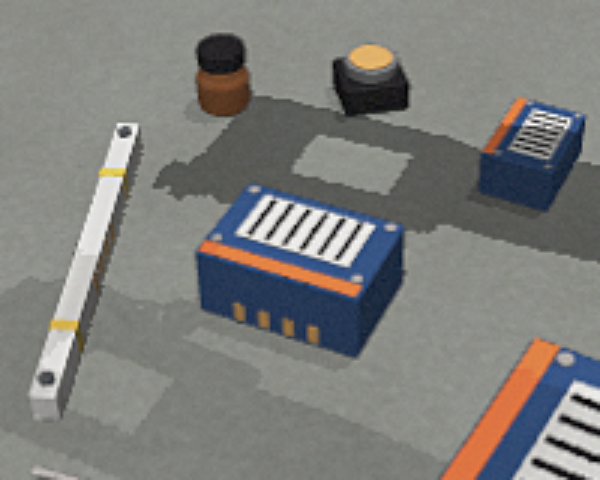

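The choice is confirmed: the middle box measures 90×130×60 and its orange stripe faces +y. It sits at (489.5, 28), θ≈1.43. The rail is at (657, 39), θ≈0.198, so the module must turn about 70° clockwise. I'll shut the fingers and go to the (+x, −y) corner first.

```bash
python3 -m crank '[{"claw":1,"x":4,"y":-1},{"claw":1,"x":4,"y":-1,"z":2},{"claw":1,"x":3,"y":-0.5,"z":4},{"claw":1,"z":5},{"claw":1,"z":4}]' 40; python3 -m crank '[{"claw":1,"z":4},{"claw":1,"z":2},{"claw":1,"z":0.6},{"claw":1},{"claw":1}]'; python3 - <<'E'
from h import *
d=imaging.camera("side"); cv2.imwrite("pics/b_side.png",d["image"])
for c in ("scene","side"): print(fit(c)[0])
E
```

```text
{'c': array([488.9,  26.6]), 'wh': array([ 90.8, 132.9]), 'th': np.float64(1.43), 'n': 2026, 'z': 60.3, 'no': 199}
{'c': array([489.2,  29.2]), 'wh': array([ 94.1, 130.4]), 'th': np.float64(1.414), 'n': 1680, 'z': 59.8, 'no': 216}$[0]: bad value
$[0]: bad value
```

View pics/b_side.png

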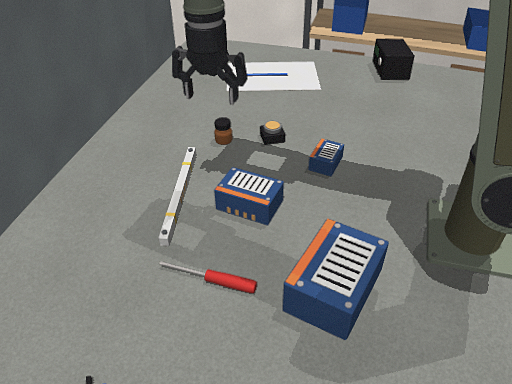

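The arm hasn't moved, because the rows were refused. They probably need every key.

```bash
python3 -m crank '[{"claw":1,"x":4,"y":-1,"z":0,"wx":0,"wy":0,"wz":0},{"claw":1,"x":4,"y":-1,"z":2,"wx":0,"wy":0,"wz":0},{"claw":1,"x":3,"y":-0.5,"z":4,"wx":0,"wy":0,"wz":0},{"claw":1,"x":0,"y":0,"z":5,"wx":0,"wy":0,"wz":0},{"claw":1,"x":0,"y":0,"z":4,"wx":0,"wy":0,"wz":0}]' 40
```

```text
time_s: 2.17
position: [549.4, 110.7, 253.0]
tcp_rot: [-2.22, -2.223, 0.001]
force: [0.1, -0.7, -1.9]
finger_gap: 0.2
```

```bash
python3 -m crank '[{"claw":1,"x":0,"y":0,"z":4,"wx":0,"wy":0,"wz":0},{"claw":1,"x":0,"y":0,"z":2,"wx":0,"wy":0,"wz":0},{"claw":1,"x":-1,"y":0,"z":0.5,"wx":0,"wy":0,"wz":0},{"claw":1,"x":-1,"y":0,"z":0,"wx":0,"wy":0,"wz":0},{"claw":1,"x":-0.7,"y":0,"z":0,"wx":0,"wy":0,"wz":0}]'; python3 - <<'E'
from h import *
d=imaging.camera("side"); cv2.imwrite("pics/c_side.png",d["image"][100:280,130:330].repeat(3,0).repeat(3,1))
E
```

```text
time_s: 2.8
position: [550.9, 82.0, 191.1]
tcp_rot: [2.221, 2.219, 0.003]
force: [0.1, 0.8, 0.2]
finger_gap: 0.0
```

View pics/c_side.png

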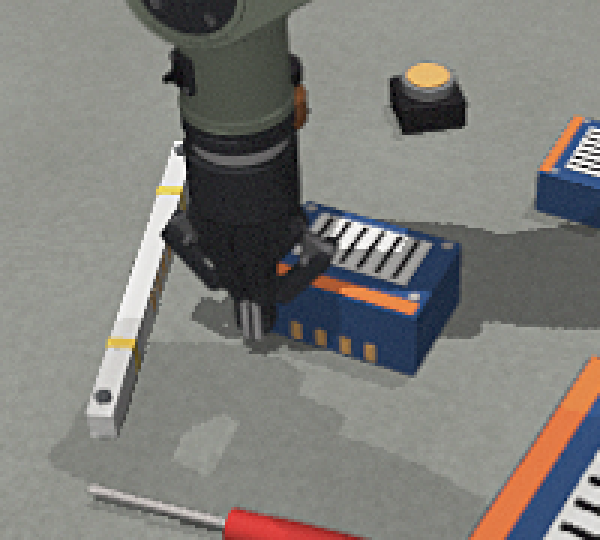

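The shut fingertips (crop 250,325) stand just off the contact side, at its corner nearest the rail. I'll nudge now.

```bash
python3 -m crank '[{"claw":1,"x":-0.8,"y":0,"z":0,"wx":0,"wy":0,"wz":0},{"claw":1,"x":-0.8,"y":0,"z":0,"wx":0,"wy":0,"wz":0},{"claw":1,"x":-0.8,"y":0,"z":0,"wx":0,"wy":0,"wz":0},{"claw":1,"x":-0.8,"y":0,"z":0,"wx":0,"wy":0,"wz":0},{"claw":1,"x":-0.8,"y":0,"z":0,"wx":0,"wy":0,"wz":0}]'; python3 - <<'E'
from h import *
for c in ("scene","side"): print(fit(c)[0])
E
```

```text
time_s: 3.48
position: [550.1, 42.6, 189.8]
tcp_rot: [2.221, 2.221, 0.001]
force: [2.3, 3.8, 1.3]
finger_gap: 0.0
{'c': array([492.8,  19.3]), 'wh': array([122.8, 143. ]), 'th': np.float64(1.123), 'n': 1935, 'z': 60.4, 'no': 126}
{'c': array([496.2,  22.8]), 'wh': array([130.4, 149.3]), 'th': np.float64(2.696), 'n': 1399, 'z': 60.0, 'no': 139}
```

```bash
python3 - <<'E'
s=open('h.py').read()
s=s.replace("    org=m&","""    m&=ok
    n_,l_,s_,_=cv2.connectedComponentsWithStats(m.astype(np.uint8)); m=l_==1+np.argmax(s_[1:,4])
    org=(r<rad)&(X[...,2]>53)&(X[...,2]<68)&""")
open('h.py','w').write(s)
E
python3 - <<'E'
from h import *
for c in ("scene","side"):
    f,d,X,m,o=fit(c); print(f); cv2.imwrite(f"pics/d_{c}.png",d["image"][110:250,180:340].repeat(4,0).repeat(4,1))
E
```

```text
{'c': array([478.5,   1.7]), 'wh': array([ 80.6, 130.6]), 'th': np.float64(1.117), 'n': 683, 'z': 59.4, 'no': 131}
{'c': array([479.2,  10.4]), 'wh': array([ 90.7, 130.4]), 'th': np.float64(1.118), 'n': 506, 'z': 58.7, 'no': 137}
```

View pics/d_scene.png

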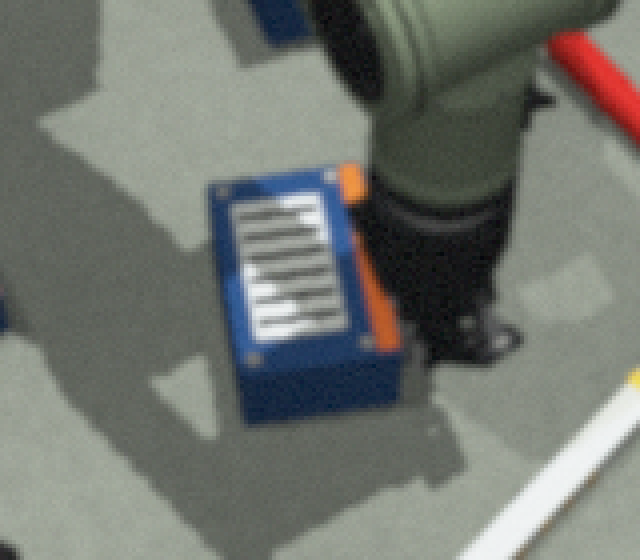

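```bash
python3 -m crank '[{"claw":1,"x":2,"y":0,"z":0,"wx":0,"wy":0,"wz":0},{"claw":1,"x":1,"y":0,"z":-4,"wx":0,"wy":0,"wz":0},{"claw":1,"x":0,"y":0,"z":-4,"wx":0,"wy":0,"wz":0},{"claw":1,"x":-3.3,"y":-3.75,"z":0,"wx":0,"wy":0,"wz":0},{"claw":1,"x":-3.3,"y":-3.75,"z":0,"wx":0,"wy":0,"wz":0}]'; python3 -m crank '[{"claw":1,"x":-3.3,"y":-3.75,"z":0,"wx":0,"wy":0,"wz":0},{"claw":1,"x":-3.4,"y":-3.75,"z":0,"wx":0,"wy":0,"wz":0},{"claw":1,"x":0,"y":0,"z":4,"wx":0,"wy":0,"wz":0},{"claw":1,"x":0,"y":0,"z":4,"wx":0,"wy":0,"wz":0},{"claw":1,"x":0,"y":0,"z":0,"wx":0,"wy":0,"wz":0}]'; python3 - <<'E'
from h import *
for c in ("scene","side"):
    f,d,X,m,o=fit(c); print(f); cv2.imwrite(f"pics/e_{c}.png",d["image"][90:270,180:380].repeat(3,0).repeat(3,1))
E
```

```text
time_s: 4.3
position: [473.8, 7.7, 269.7]
tcp_rot: [-2.218, -2.225, 0.001]
force: [0.4, -1.2, 0.2]
finger_gap: -0.2
time_s: 4.92
position: [397.3, -58.4, 186.8]
tcp_rot: [-2.214, -2.216, 0.007]
force: [-0.4, -0.8, -0.2]
finger_gap: -0.1
{'c': array([479.4,   3.1]), 'wh': array([ 84.4, 130.3]), 'th': np.float64(1.12), 'n': 696, 'z': 59.5, 'no': 216}
{'c': array([480.7,   9.9]), 'wh': array([ 92.2, 130.5]), 'th': np.float64(1.119), 'n': 647, 'z': 58.8, 'no': 205}
```

View pics/e_side.png

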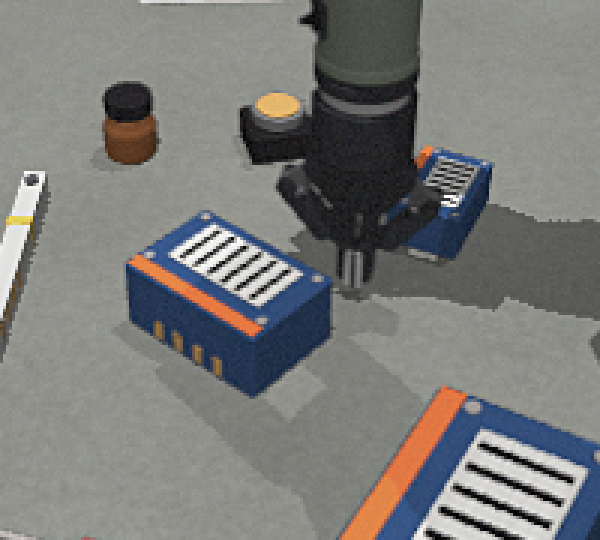

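The fingers (crop 355,280) are behind the module, near its back corner, and the face is clear. Now the opposite-corner nudge.

```bash
sed -i 's/    P=X\[m\]\[:,:2\].astype(np.float32)\n    if len/&/; s/    if len(P)<50: return None/    P=X[m|org][:,:2].astype(np.float32)/' h.py; python3 -m crank '[{"claw":1,"x":1.5,"y":0,"z":0,"wx":0,"wy":0,"wz":0},{"claw":1,"x":1.5,"y":0,"z":0,"wx":0,"wy":0,"wz":0},{"claw":1,"x":0.8,"y":0.3,"z":0,"wx":0,"wy":0,"wz":0},{"claw":1,"x":0.8,"y":0.5,"z":0,"wx":0,"wy":0,"wz":0},{"claw":1,"x":0.8,"y":0.5,"z":0,"wx":0,"wy":0,"wz":0}]';  python3 -m crank '[{"claw":1,"x":0.7,"y":0.5,"z":0,"wx":0,"wy":0,"wz":0},{"claw":1,"x":0.6,"y":0.5,"z":0,"wx":0,"wy":0,"wz":0},{"claw":1,"x":0.6,"y":0.6,"z":0,"wx":0,"wy":0,"wz":0},{"claw":1,"x":0,"y":0,"z":0,"wx":0,"wy":0,"wz":0},{"claw":1,"x":0,"y":0,"z":0,"wx":0,"wy":0,"wz":0}]';python3 - <<'E'
from h import *
for c in ("scene","side"):
    f,d,X,m,o=fit(c); print(f); cv2.imwrite(f"pics/f_{c}.png",d["image"][90:270,180:380].repeat(3,0).repeat(3,1))
E
```

```text
time_s: 5.65
position: [412.3, -5.5, 189.7]
tcp_rot: [-2.219, -2.222, 0.005]
force: [-5.9, -4.1, 4.8]
finger_gap: 0.1
time_s: 6.28
position: [429.0, 13.2, 189.7]
tcp_rot: [2.221, 2.222, 0.0]
force: [-1.2, 0.4, 0.2]
finger_gap: -0.0
{'c': array([510.6,  25.4]), 'wh': array([ 87. , 129.7]), 'th': np.float64(0.803), 'n': 841, 'z': 59.4, 'no': 215}
{'c': array([509.5,  29.1]), 'wh': array([ 88.8, 132.7]), 'th': np.float64(0.783), 'n': 796, 'z': 59.0, 'no': 197}
```

View pics/f_side.png

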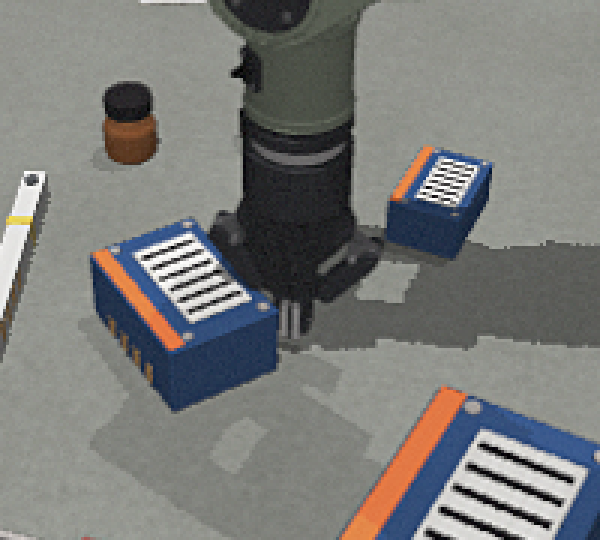

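θ≈0.79, centre (510,27), so the module has stayed near its start. I'll go to the rail-side corner for the next nudge.

```bash
python3 -m crank '[{"claw":1,"x":-2,"y":-2,"z":0,"wx":0,"wy":0,"wz":0},{"claw":1,"x":0,"y":0,"z":-4,"wx":0,"wy":0,"wz":0},{"claw":1,"x":0,"y":0,"z":-4,"wx":0,"wy":0,"wz":0},{"claw":1,"x":1.6,"y":5,"z":0,"wx":0,"wy":0,"wz":0},{"claw":1,"x":1.6,"y":5,"z":0,"wx":0,"wy":0,"wz":0}]'; python3 -m crank '[{"claw":1,"x":1.7,"y":5,"z":0,"wx":0,"wy":0,"wz":0},{"claw":1,"x":1.7,"y":5,"z":0,"wx":0,"wy":0,"wz":0},{"claw":1,"x":0,"y":0,"z":4,"wx":0,"wy":0,"wz":0},{"claw":1,"x":0,"y":0,"z":4,"wx":0,"wy":0,"wz":0},{"claw":1,"x":0,"y":0,"z":0,"wx":0,"wy":0,"wz":0}]'; python3 - <<'E'
from h import *
for c in ("scene","side"):
    f,d,X,m,o=fit(c); print(f); cv2.imwrite(f"pics/g_{c}.png",d["image"][90:270,140:340].repeat(3,0).repeat(3,1))
E
```

```text
time_s: 7.0
position: [510.8, 25.0, 271.9]
tcp_rot: [2.22, 2.217, 0.005]
force: [-0.7, -1.1, 0.1]
finger_gap: 0.4
time_s: 7.62
position: [606.9, 59.0, 185.8]
tcp_rot: [-2.217, -2.217, 0.009]
force: [-0.8, -1.0, 0.8]
finger_gap: -0.0
{'c': array([511.1,  25.8]), 'wh': array([ 87. , 129.4]), 'th': np.float64(0.798), 'n': 880, 'z': 59.5, 'no': 209}
{'c': array([511.1,  30. ]), 'wh': array([ 90. , 135.1]), 'th': np.float64(0.812), 'n': 817, 'z': 59.0, 'no': 164}
```

View pics/g_side.png

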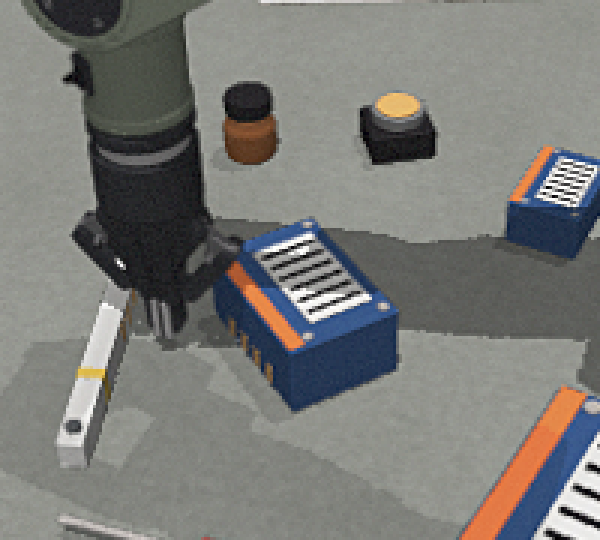

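The fingertips (crop 165,320) are between the rail and the contact side, clear of both. I'll close the gap and nudge.

```bash
python3 -m crank '[{"claw":1,"x":-1.3,"y":-0.6,"z":0,"wx":0,"wy":0,"wz":0},{"claw":1,"x":-1.2,"y":-0.6,"z":0,"wx":0,"wy":0,"wz":0},{"claw":1,"x":-0.6,"y":-0.6,"z":0,"wx":0,"wy":0,"wz":0},{"claw":1,"x":-0.5,"y":-0.7,"z":0,"wx":0,"wy":0,"wz":0},{"claw":1,"x":-0.5,"y":-0.7,"z":0,"wx":0,"wy":0,"wz":0}]';  python3 -m crank '[{"claw":1,"x":-0.4,"y":-0.7,"z":0,"wx":0,"wy":0,"wz":0},{"claw":1,"x":-0.3,"y":-0.7,"z":0,"wx":0,"wy":0,"wz":0},{"claw":1,"x":-0.3,"y":-0.6,"z":0,"wx":0,"wy":0,"wz":0},{"claw":1,"x":0,"y":0,"z":0,"wx":0,"wy":0,"wz":0},{"claw":1,"x":0,"y":0,"z":0,"wx":0,"wy":0,"wz":0}]';python3 - <<'E'
from h import *
for c in ("scene","side"):
    f,d,X,m,o=fit(c); print(f); cv2.imwrite(f"pics/i_{c}.png",d["image"][90:270,140:340].repeat(3,0).repeat(3,1))
E
```

```text
time_s: 8.35
position: [579.0, 17.2, 192.3]
tcp_rot: [2.217, 2.216, 0.009]
force: [5.7, 0.4, 3.5]
finger_gap: 0.3
time_s: 8.98
position: [559.0, 6.9, 192.5]
tcp_rot: [2.217, 2.216, 0.006]
force: [4.0, -1.7, 4.0]
finger_gap: 0.1
{'c': array([482.7,  15.1]), 'wh': array([ 88.5, 119.2]), 'th': np.float64(-1.086), 'n': 403, 'z': 59.0, 'no': 32}
{'c': array([477.9,  22.9]), 'wh': array([ 87.7, 133.1]), 'th': np.float64(0.468), 'n': 767, 'z': 59.0, 'no': 147}
```

View pics/i_side.png

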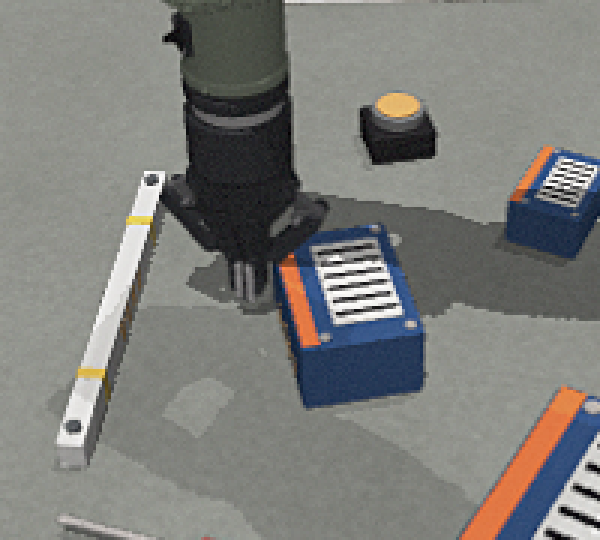

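θ≈0.475, centre ≈(479,21). The module lies about 17 mm to the rail's +y side. Pushing the +y end face near its front corner will take off the remaining angle and centre it at once.

```bash
python3 -m crank '[{"claw":1,"x":0,"y":2,"z":0,"wx":0,"wy":0,"wz":0},{"claw":1,"x":0,"y":0,"z":-4,"wx":0,"wy":0,"wz":0},{"claw":1,"x":0,"y":0,"z":-4,"wx":0,"wy":0,"wz":0},{"claw":1,"x":3.2,"y":-3.1,"z":0,"wx":0,"wy":0,"wz":0},{"claw":1,"x":3.2,"y":-3.1,"z":0,"wx":0,"wy":0,"wz":0}]'; python3 -m crank '[{"claw":1,"x":3.2,"y":-3.1,"z":0,"wx":0,"wy":0,"wz":0},{"claw":1,"x":3.2,"y":-3.1,"z":0,"wx":0,"wy":0,"wz":0},{"claw":1,"x":0,"y":0,"z":4,"wx":0,"wy":0,"wz":0},{"claw":1,"x":0,"y":0,"z":4,"wx":0,"wy":0,"wz":0},{"claw":1,"x":0,"y":0,"z":0,"wx":0,"wy":0,"wz":0}]'; python3 - <<'E'
from h import *
for c in ("scene","side"):
    f,d,X,m,o=fit(c); print(f); cv2.imwrite(f"pics/j_{c}.png",d["image"][90:270,180:380].repeat(3,0).repeat(3,1))
E
```

```text
time_s: 9.7
position: [513.9, 71.9, 270.3]
tcp_rot: [2.223, 2.219, -0.0]
force: [-0.1, 0.2, 0.7]
finger_gap: 0.0
time_s: 10.32
position: [450.0, 135.5, 186.9]
tcp_rot: [-2.217, -2.217, 0.012]
force: [-0.2, 0.0, 0.0]
finger_gap: -0.3
{'c': array([479.1,  19.7]), 'wh': array([ 87. , 130.6]), 'th': np.float64(0.471), 'n': 844, 'z': 59.5, 'no': 224}
{'c': array([470.6,   9. ]), 'wh': array([ 46.2, 145. ]), 'th': np.float64(-0.551), 'n': 87, 'z': 59.0, 'no': 1}
```

View pics/j_side.png

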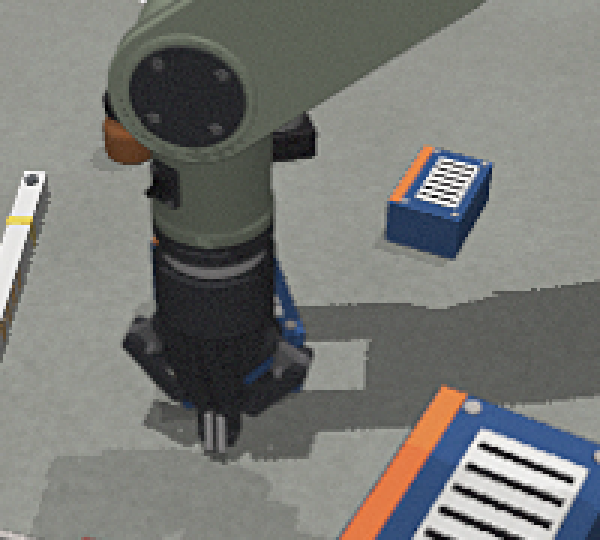

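View pics/j_scene.png

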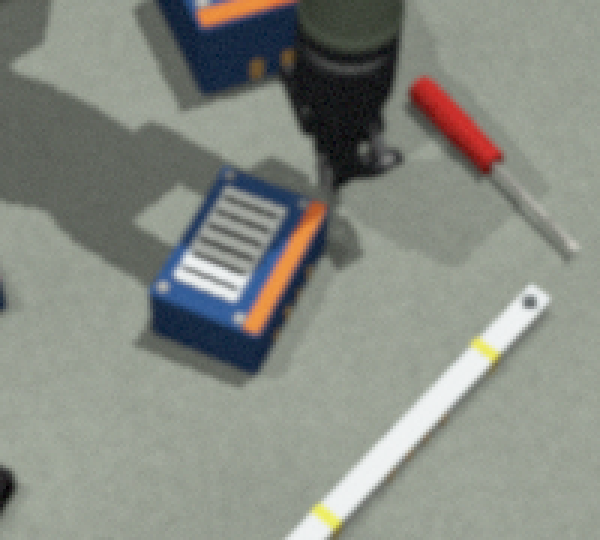

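The fingers stand off the end face, near the orange corner (scene crop 335,205). I'll push in −y.

```bash
python3 -m crank '[{"claw":1,"x":-1.5,"y":0.7,"z":0,"wx":0,"wy":0,"wz":0},{"claw":1,"x":-1.4,"y":0.7,"z":0,"wx":0,"wy":0,"wz":0},{"claw":1,"x":-0.7,"y":0.3,"z":0,"wx":0,"wy":0,"wz":0},{"claw":1,"x":-0.7,"y":0.3,"z":0,"wx":0,"wy":0,"wz":0},{"claw":1,"x":-0.6,"y":0.2,"z":0,"wx":0,"wy":0,"wz":0}]';  python3 -m crank '[{"claw":1,"x":-0.6,"y":0.2,"z":0,"wx":0,"wy":0,"wz":0},{"claw":1,"x":-0.6,"y":0.2,"z":0,"wx":0,"wy":0,"wz":0},{"claw":1,"x":0,"y":0,"z":0,"wx":0,"wy":0,"wz":0},{"claw":1,"x":0,"y":0,"z":0,"wx":0,"wy":0,"wz":0},{"claw":1,"x":0,"y":0,"z":0,"wx":0,"wy":0,"wz":0}]';python3 - <<'E'
from h import *
for c in ("scene",):
    f,d,X,m,o=fit(c); print(f); cv2.imwrite(f"pics/k_{c}.png",d["image"][90:270,180:380].repeat(3,0).repeat(3,1))
E
```

```text
time_s: 11.05
position: [476.1, 86.8, 190.9]
tcp_rot: [2.223, 2.22, 0.005]
force: [-0.5, 5.3, 2.6]
finger_gap: 0.1
time_s: 11.68
position: [479.0, 74.7, 189.7]
tcp_rot: [2.221, 2.221, -0.001]
force: [-0.6, 0.0, 0.0]
finger_gap: 0.0
{'c': array([481.6,  -9.8]), 'wh': array([ 87.2, 132.7]), 'th': np.float64(0.332), 'n': 739, 'z': 59.6, 'no': 245}
```

View pics/k_scene.png

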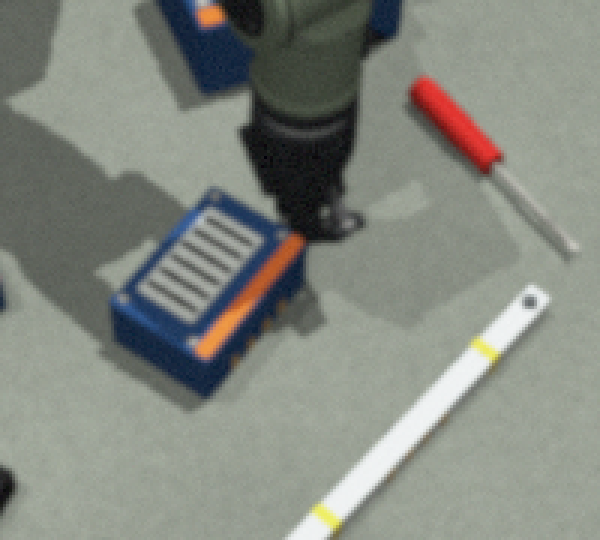

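θ≈0.332, centre ≈(482,−8), now about 11 mm to the rail's −y side. Next I'll back off, turn the tool 78.7° so the open fingers lie along the rail, and come down behind the back face. Pushing it with both fingers will finish squaring it.

```bash
python3 -m crank '[{"claw":1,"x":2,"y":0,"z":0,"wx":0,"wy":0,"wz":0},{"claw":1,"x":0,"y":0,"z":-4,"wx":0,"wy":0,"wz":0},{"claw":1,"x":0,"y":0,"z":-4,"wx":0,"wy":0,"wz":0},{"claw":1,"x":-4,"y":-2.8,"z":0,"wx":0,"wy":0,"wz":0},{"claw":1,"x":-4,"y":-2.8,"z":0,"wx":0,"wy":0,"wz":0}]'; python3 -m crank '[{"claw":1,"x":-4,"y":-2.8,"z":0,"wx":0,"wy":0,"wz":0},{"claw":-1,"x":0,"y":0,"z":0,"wx":0,"wy":0,"wz":10},{"claw":-1,"x":0,"y":0,"z":0,"wx":0,"wy":0,"wz":10},{"claw":-1,"x":0,"y":0,"z":0,"wx":0,"wy":0,"wz":10},{"claw":-1,"x":0,"y":0,"z":0,"wx":0,"wy":0,"wz":10}]'; python3 -m crank '[{"claw":-1,"x":0,"y":0,"z":0,"wx":0,"wy":0,"wz":10},{"claw":-1,"x":0,"y":0,"z":0,"wx":0,"wy":0,"wz":10},{"claw":-1,"x":0,"y":0,"z":0,"wx":0,"wy":0,"wz":10},{"claw":-1,"x":0,"y":0,"z":0,"wx":0,"wy":0,"wz":8.7},{"claw":-1,"x":0,"y":0,"z":0,"wx":0,"wy":0,"wz":0}]'; python3 - <<'E'
from h import *
from scipy.spatial.transform import Rotation as R
s=env.read_state(); print(s["position"],R.from_rotvec(s["tcp_rot"]).as_matrix().round(3),s["qpos"].round(2),s["finger_gap"])
for c in ("scene","side"):
    f,d,X,m,o=fit(c,c0=(485,0)); print(f)
    try: print(rail(c,d,X))
    except Exception as e: print(e)
    cv2.imwrite(f"pics/l_{c}.png",d["image"])
E
```

```text
time_s: 12.35
position: [422.7, 14.3, 270.4]
tcp_rot: [2.217, 2.222, 0.001]
force: [-0.4, 1.1, 0.1]
finger_gap: 0.0
time_s: 12.98
position: [394.8, -25.1, 269.6]
tcp_rot: [2.851, 1.319, -0.001]
force: [0.6, 0.6, 0.4]
finger_gap: 72.6
time_s: 13.6
position: [394.8, -25.0, 269.6]
tcp_rot: [3.126, 0.312, -0.001]
force: [0.2, 0.4, 0.2]
finger_gap: 85.0
[394.84613729 -25.04203519 269.58302411] [[ 0.98   0.198 -0.   ]
 [ 0.198 -0.98  -0.   ]
 [-0.     0.    -1.   ]] [-0.28 -0.01  2.09 -0.    1.06  1.09] 85.0261226183632
{'c': array([482.6, -10.6]), 'wh': array([ 87.9, 129.5]), 'th': np.float64(0.313), 'n': 848, 'z': 59.6, 'no': 227}
{'c': array([656.2,  38.9]), 'mean': array([659.1,  27.9], dtype=float32), 'wh': array([ 21.7, 322.1]), 'ydir': array([-0.199,  0.98 ], dtype=float32), 'th': 0.2, 'z': 24.7, 'n': 1330}
{'c': array([481.4,  -6.5]), 'wh': array([ 87. , 133.4]), 'th': np.float64(0.311), 'n': 768, 'z': 59.0, 'no': 162}
{'c': array([657.5,  41.7]), 'mean': array([653.4,  60.9], dtype=float32), 'wh': array([ 20.5, 323.8]), 'ydir': array([-0.196,  0.981], dtype=float32), 'th': 0.198, 'z': 24.1, 'n': 772}
```

View pics/l_side.png

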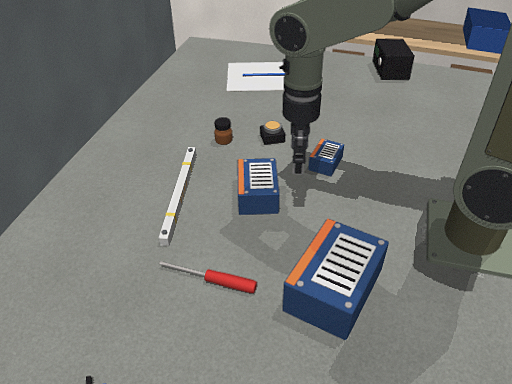

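The open fingers are aligned with the rail behind the module. In the side view the module sits at (258,185) and the fingers at (298,165). I'll go down and push the first stretch to square it.

```bash
python3 -m crank '[{"claw":-1,"x":0,"y":0,"z":4,"wx":0,"wy":0,"wz":0},{"claw":-1,"x":0,"y":0,"z":4,"wx":0,"wy":0,"wz":0},{"claw":-1,"x":0,"y":0,"z":1,"wx":0,"wy":0,"wz":0},{"claw":-1,"x":1,"y":0,"z":0,"wx":0,"wy":0,"wz":0},{"claw":-1,"x":1,"y":0,"z":0,"wx":0,"wy":0,"wz":0}]';  python3 -m crank '[{"claw":-1,"x":0.7,"y":0,"z":0,"wx":0,"wy":0,"wz":0},{"claw":-1,"x":0.7,"y":0,"z":0,"wx":0,"wy":0,"wz":0},{"claw":-1,"x":0.7,"y":0,"z":0,"wx":0,"wy":0,"wz":0},{"claw":-1,"x":0.7,"y":0,"z":0,"wx":0,"wy":0,"wz":0},{"claw":-1,"x":0.5,"y":0,"z":0,"wx":0,"wy":0,"wz":0}]';python3 - <<'E'
from h import *
for c in ("scene","side"):
    f,d,X,m,o=fit(c,c0=(490,0)); print(f); cv2.imwrite(f"pics/m_{c}.png",d["image"][90:270,180:380].repeat(3,0).repeat(3,1))
E
```

```text
time_s: 14.32
position: [416.6, -21.3, 181.2]
tcp_rot: [3.125, 0.31, 0.006]
force: [0.3, 0.4, 0.2]
finger_gap: 85.2
time_s: 14.95
position: [446.4, -14.3, 180.8]
tcp_rot: [-3.125, -0.311, 0.006]
force: [-8.5, -2.7, 11.1]
finger_gap: 85.5
{'c': array([499. , -11.4]), 'wh': array([ 91.9, 130.3]), 'th': np.float64(0.232), 'n': 870, 'z': 59.5, 'no': 235}
{'c': array([503. ,  -6.5]), 'wh': array([ 85., 134.]), 'th': np.float64(0.199), 'n': 684, 'z': 59.1, 'no': 163}
```

View pics/m_side.png

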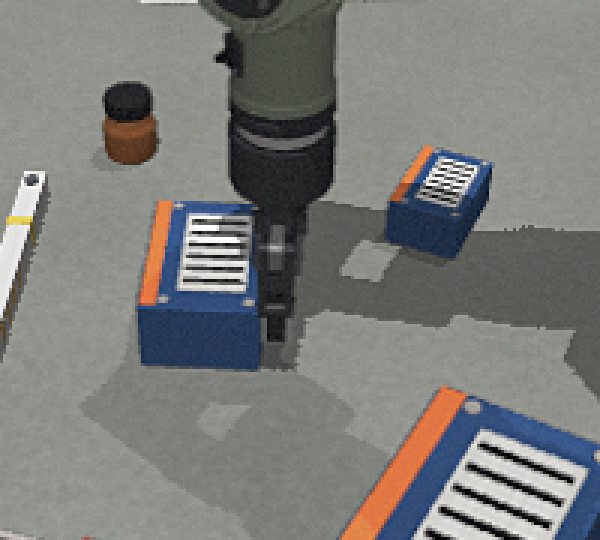

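It's square (θ≈0.2) and well off the rail, 39 mm from its start, so the on-the-way condition is met. It lies about 17 mm to −y. I'll push on slightly diagonally (+y of the rail is tool −y).

```bash
python3 -m crank '[{"claw":-1,"x":0.8,"y":-0.16,"z":0,"wx":0,"wy":0,"wz":0},{"claw":-1,"x":0.8,"y":-0.16,"z":0,"wx":0,"wy":0,"wz":0},{"claw":-1,"x":0.8,"y":-0.16,"z":0,"wx":0,"wy":0,"wz":0},{"claw":-1,"x":0.8,"y":-0.16,"z":0,"wx":0,"wy":0,"wz":0},{"claw":-1,"x":0.8,"y":-0.16,"z":0,"wx":0,"wy":0,"wz":0}]';python3 - <<'E'
from h import *
for c in ("scene","side"):
    f,d,X,m,o=fit(c,c0=(540,0)); print(f)
E
```

```text
time_s: 15.68
position: [484.8, 1.1, 179.7]
tcp_rot: [3.126, 0.31, -0.003]
force: [-4.3, -1.5, 2.4]
finger_gap: 85.6
{'c': array([539.1,   3.3]), 'wh': array([ 90.3, 128.9]), 'th': np.float64(0.205), 'n': 896, 'z': 59.4, 'no': 234}
{'c': array([544.1,   8.3]), 'wh': array([ 85.3, 133.5]), 'th': np.float64(0.207), 'n': 669, 'z': 58.9, 'no': 161}
```

```bash
python3 -m crank '[{"claw":-1,"x":0.9,"y":-0.18,"z":0,"wx":0,"wy":0,"wz":0},{"claw":-1,"x":0.9,"y":-0.18,"z":0,"wx":0,"wy":0,"wz":0},{"claw":-1,"x":0.9,"y":-0.18,"z":0,"wx":0,"wy":0,"wz":0},{"claw":-1,"x":0.9,"y":-0.18,"z":0,"wx":0,"wy":0,"wz":0},{"claw":-1,"x":0.9,"y":-0.18,"z":0,"wx":0,"wy":0,"wz":0}]';python3 - <<'E'
from h import *
for c in ("scene","side"):
    f,d,X,m,o=fit(c,c0=(585,20)); print(f); cv2.imwrite(f"pics/n_{c}.png",d["image"][90:300,140:380].repeat(3,0).repeat(3,1)[:600])
E
```

```text
time_s: 16.4
position: [527.5, 19.0, 179.5]
tcp_rot: [-3.126, -0.309, 0.001]
force: [-4.0, -1.1, -1.2]
finger_gap: 85.5
{'c': array([581.7,  21. ]), 'wh': array([ 89. , 130.4]), 'th': np.float64(0.202), 'n': 932, 'z': 59.5, 'no': 239}
{'c': array([586.1,  26.9]), 'wh': array([ 85.3, 132. ]), 'th': np.float64(0.185), 'n': 665, 'z': 58.9, 'no': 174}
```

View pics/n_side.png

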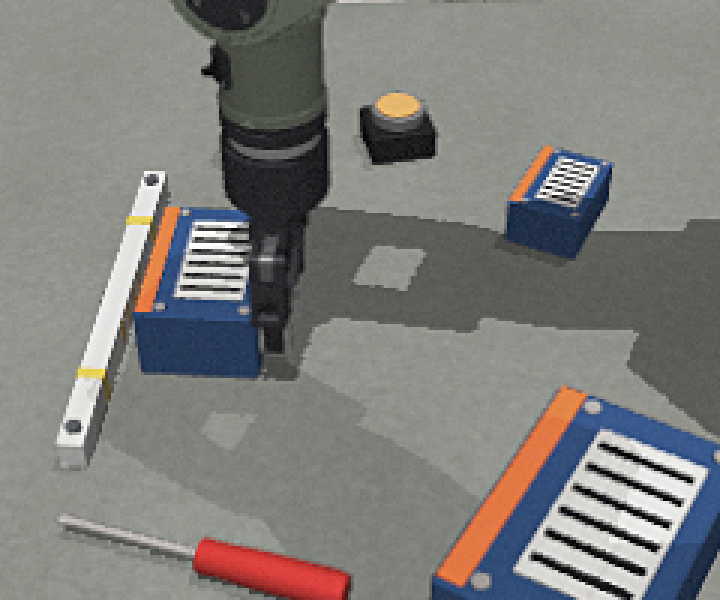

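View pics/n_scene.png

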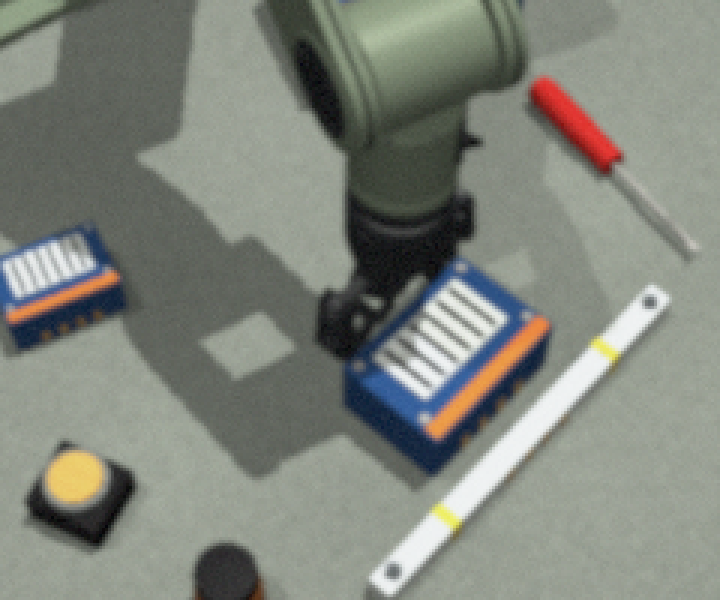

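About 20 mm is left and y is nearly centred (−1 mm). I'll push straight and gently, watching the force.

```bash
python3 -m crank '[{"claw":-1,"x":0.5,"y":0,"z":0,"wx":0,"wy":0,"wz":0},{"claw":-1,"x":0.5,"y":0,"z":0,"wx":0,"wy":0,"wz":0},{"claw":-1,"x":0.3,"y":0,"z":0,"wx":0,"wy":0,"wz":0},{"claw":-1,"x":0.3,"y":0,"z":0,"wx":0,"wy":0,"wz":0},{"claw":-1,"x":0.1,"y":0,"z":0,"wx":0,"wy":0,"wz":0}]'; python3 -m crank '[{"claw":-1,"x":0.1,"y":0,"z":0,"wx":0,"wy":0,"wz":0},{"claw":-1,"x":0.1,"y":0,"z":0,"wx":0,"wy":0,"wz":0},{"claw":-1,"x":0.1,"y":0,"z":0,"wx":0,"wy":0,"wz":0},{"claw":-1,"x":0,"y":0,"z":0,"wx":0,"wy":0,"wz":0},{"claw":-1,"x":0,"y":0,"z":0,"wx":0,"wy":0,"wz":0}]'
```

```text
time_s: 17.12
position: [543.4, 22.1, 179.7]
tcp_rot: [-3.126, -0.31, 0.002]
force: [-5.4, -1.0, 1.7]
finger_gap: 85.3
time_s: 17.75
position: [546.3, 22.6, 179.7]
tcp_rot: [-3.126, -0.309, 0.001]
force: [-5.1, -0.7, 1.4]
finger_gap: 85.1
```

```bash
python3 -m crank '[{"claw":-1,"x":0.1,"y":0,"z":0,"wx":0,"wy":0,"wz":0},{"claw":-1,"x":0.1,"y":0,"z":0,"wx":0,"wy":0,"wz":0},{"claw":-1,"x":0,"y":0,"z":0,"wx":0,"wy":0,"wz":0},{"claw":-1,"x":0,"y":0,"z":0,"wx":0,"wy":0,"wz":0},{"claw":-1,"x":0,"y":0,"z":0,"wx":0,"wy":0,"wz":0}]'; python3 - <<'E'
from h import *
for c in ("scene","side"):
    f,d,X,m,o=fit(c,c0=(603,29)); print(f); cv2.imwrite(f"pics/o_{c}.png",d["image"][90:300,140:380].repeat(3,0).repeat(3,1)[:600])
    try: print(rail(c,d,X))
    except Exception as e: print(e)
E
```

```text
time_s: 18.38
position: [547.3, 22.9, 179.2]
tcp_rot: [-3.126, -0.31, 0.006]
force: [-8.7, -0.8, 2.6]
finger_gap: 85.1
{'c': array([602.1,  24.8]), 'wh': array([ 90.3, 129.6]), 'th': np.float64(0.212), 'n': 986, 'z': 59.6, 'no': 258}
{'c': array([656. ,  38.5]), 'mean': array([658.9,  28.3], dtype=float32), 'wh': array([ 22.2, 321. ]), 'ydir': array([-0.198,  0.98 ], dtype=float32), 'th': 0.2, 'z': 24.4, 'n': 1344}
{'c': array([601.5,  36.1]), 'wh': array([ 89.3, 144.1]), 'th': np.float64(0.195), 'n': 656, 'z': 59.0, 'no': 180}
{'c': array([657.6,  41. ]), 'mean': array([651.5,  77.8], dtype=float32), 'wh': array([ 21.6, 321.7]), 'ydir': array([-0.206,  0.979], dtype=float32), 'th': 0.207, 'z': 24.1, 'n': 562}
```

View pics/o_side.png

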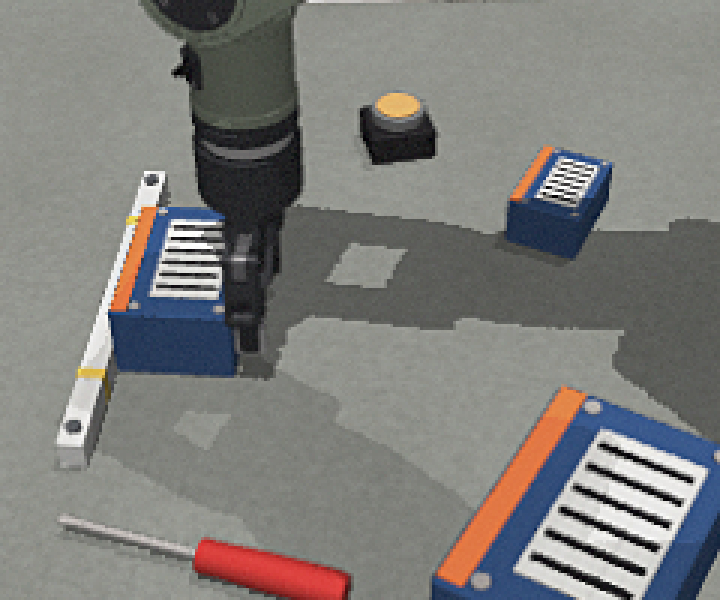

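View pics/o_scene.png

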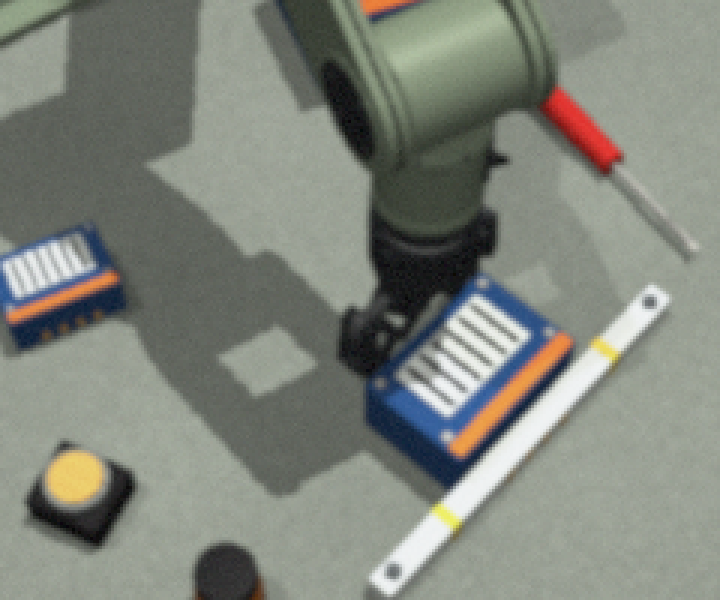

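The side view shows the contact side at the rail. The scene fit gives a centre offset of −55.5 mm, and −55 is flush. I'll press on until the force rises.

```bash
python3 -m crank '[{"claw":-1,"x":0.1,"y":0,"z":0,"wx":0,"wy":0,"wz":0},{"claw":-1,"x":0,"y":0,"z":0,"wx":0,"wy":0,"wz":0},{"claw":-1,"x":0.1,"y":0,"z":0,"wx":0,"wy":0,"wz":0},{"claw":-1,"x":0,"y":0,"z":0,"wx":0,"wy":0,"wz":0},{"claw":-1,"x":0,"y":0,"z":0,"wx":0,"wy":0,"wz":0}]'
```

```text
time_s: 19.1
position: [547.9, 23.1, 178.6]
tcp_rot: [-3.126, -0.31, 0.014]
force: [-11.6, -3.1, 3.5]
finger_gap: 85.3
```

```bash
python3 -m crank '[{"claw":-1,"x":0.1,"y":0,"z":0,"wx":0,"wy":0,"wz":0},{"claw":-1,"x":0.1,"y":0,"z":0,"wx":0,"wy":0,"wz":0},{"claw":-1,"x":0,"y":0,"z":0,"wx":0,"wy":0,"wz":0},{"claw":-1,"x":0.1,"y":0,"z":0,"wx":0,"wy":0,"wz":0},{"claw":-1,"x":0,"y":0,"z":0,"wx":0,"wy":0,"wz":0}]'
```

```text
time_s: 19.73
position: [548.7, 23.6, 177.9]
tcp_rot: [-3.126, -0.311, 0.026]
force: [-19.8, -5.0, 9.3]
finger_gap: 86.0
```

The force has risen to 20 N, although the module slid at about 5 N, so it's seated. I'll withdraw straight back, then up.

```bash
python3 -m crank '[{"claw":-1,"x":-0.5,"y":0,"z":0,"wx":0,"wy":0,"wz":0},{"claw":-1,"x":-1,"y":0,"z":0,"wx":0,"wy":0,"wz":0},{"claw":-1,"x":-2,"y":0,"z":0,"wx":0,"wy":0,"wz":0},{"claw":-1,"x":-3,"y":0,"z":0,"wx":0,"wy":0,"wz":0},{"claw":-1,"x":-2,"y":0,"z":-2,"wx":0,"wy":0,"wz":0}]'; python3 -m crank '[{"claw":-1,"x":-2,"y":0,"z":-4,"wx":0,"wy":0,"wz":0},{"claw":-1,"x":-2,"y":0,"z":-4,"wx":0,"wy":0,"wz":0},{"claw":-1,"x":0,"y":0,"z":-4,"wx":0,"wy":0,"wz":0},{"claw":-1,"x":0,"y":0,"z":0,"wx":0,"wy":0,"wz":0},{"claw":-1,"x":0,"y":0,"z":0,"wx":0,"wy":0,"wz":0}]'; python3 - <<'E'
from h import *
for c in ("scene","side"):
    f,d,X,m,o=fit(c,c0=(603,29)); print(f); cv2.imwrite(f"pics/p_{c}.png",d["image"][90:300,140:380].repeat(3,0).repeat(3,1)[:600])
    r=rail(c,d,X); print(r)
    v=np.array(f["c"])-r["c"]; a=.2; print("x,y",v@[np.cos(a),np.sin(a)]+55, v@[-np.sin(a),np.cos(a)])
    for n in ("screwdriver","jar","cleaner","rail_dock","module_front"): print(n,[(np.round(q["centre"]).tolist(),round(q["score"],2)) for q in spotter.spot_point(c,n)])
E
```

```text
time_s: 20.35
position: [469.0, 7.3, 199.3]
tcp_rot: [-3.126, -0.309, 0.001]
force: [0.5, 0.0, 0.4]
finger_gap: 85.3
time_s: 20.98
position: [431.1, -0.5, 320.0]
tcp_rot: [3.126, 0.309, 0.003]
force: [-1.5, 0.5, -0.4]
finger_gap: 85.4
{'c': array([603.5,  24.5]), 'wh': array([ 87. , 129.6]), 'th': np.float64(0.201), 'n': 986, 'z': 59.5, 'no': 255}
{'c': array([656.2,  38.8]), 'mean': array([658.9,  28.9], dtype=float32), 'wh': array([ 22.3, 321.1]), 'ydir': array([-0.198,  0.98 ], dtype=float32), 'th': 0.199, 'z': 24.4, 'n': 1350}
x,y 0.5095199173971494 -3.5450783302300173
screwdriver [([514.0, 254.0, 2.0], 0.61)]
jar [([633.0, -205.0, 4.0], 0.72)]
cleaner [([511.0, -247.0, 1.0], 0.91), ([512.0, 253.0, 2.0], 0.51)]
rail_dock [([646.0, 32.0, -6.0], 0.62)]
module_front [([331.0, 199.0, -0.0], 0.83), ([383.0, -178.0, 4.0], 0.62), ([646.0, 38.0, -2.0], 0.57)]
{'c': array([602.5,  29. ]), 'wh': array([ 89.5, 132.1]), 'th': np.float64(0.196), 'n': 849, 'z': 59.0, 'no': 174}
{'c': array([658.2,  40.8]), 'mean': array([651.3,  79.1], dtype=float32), 'wh': array([ 20.9, 323. ]), 'ydir': array([-0.207,  0.978], dtype=float32), 'th': 0.208, 'z': 24.0, 'n': 562}
x,y -1.9340064891389304 -0.49890389324172907
screwdriver [([514.0, 251.0, 5.0], 0.93)]
jar [([634.0, -199.0, 0.0], 0.73)]
cleaner [([505.0, -249.0, -1.0], 0.56), ([604.0, 25.0, -2.0], 0.3)]
rail_dock [([649.0, 38.0, -0.0], 0.74)]
module_front [([377.0, -179.0, 2.0], 0.81), ([507.0, -250.0, -1.0], 0.48)]
```

View pics/p_side.png

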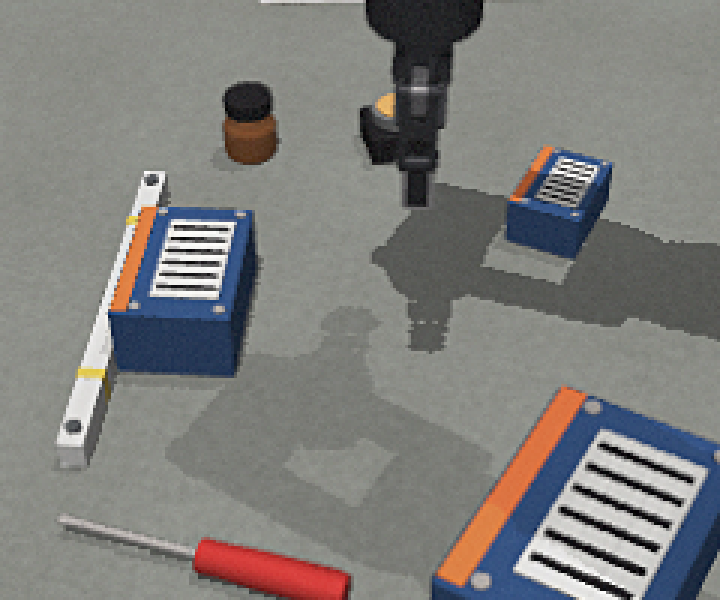

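View pics/p_scene.png

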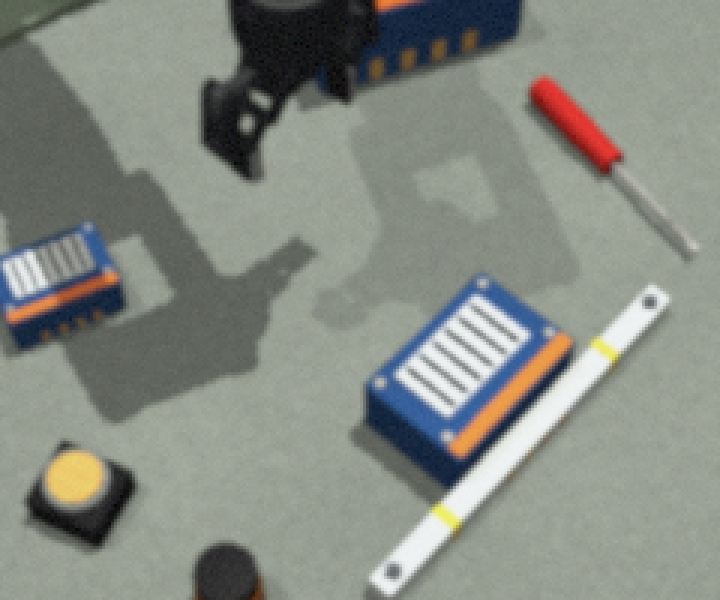

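The contact side is against the rail (scene crop 515,395), between the yellow marks at (605,350) and (445,517). The fingers are clear and the bystanders haven't moved. I'm handing in.

```bash
python3 -c "
from workcell import close_job
print(close_job())"
```

```text
the job is handed in; nothing more can be done
None
```

I turned the middle-sized module to square with four fingertip nudges: three on alternating opposite corners and one on its end face. I then pushed it up to the rail with both open fingers, which also finished squaring it. It was square with about 100 mm still to go and roughly 39 mm from where it started. I withdrew the fingers and handed in at about 21 s.

**Final position:**

| Check | Scene camera | Side camera | Limit |
|---|---|---|---|
| Angle to rail | within 0.01 rad | within about 0.01 rad | 0.05 rad |
| Contact-side gap to rail face | +0.5 mm | −1.9 mm | ±4 mm |
| Offset from middle of the marks | −3.5 mm | −0.5 mm | ±22 mm |

- **Seating:** The two cameras disagree by about 2.5 mm on the gap, which is about the calibration error. The push force rose to 20 N at the end, where the module had slid at about 5 N, so I take it as seated.
- **Bystanders:** The screwdriver, jar and cleaner were found within a few millimetres of their first positions, which is within the networks' accuracy.
- **What went wrong:** The first two move calls were refused for missing keys and moved nothing. The module fits were unreliable in a few views where the arm blocked the camera. The networks' `module_front` hits were mostly on the look-alikes, so I didn't rely on them.

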